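# Clear the tray deck and draw the spirit level out

## Robot

A 7-joint arm with a two-finger parallel gripper is mounted at the origin on the work surface. World frame = base frame: x ahead of the robot, y to its left, z up, the work surface at z = 0. Lengths are in m, angles in rad, forces in N, time in s.
With the tool pointing down it reaches from about 0.425 to 0.95 m from the base axis. Payload 16.7 kg.
Tool frame: the origin (TCP) lies at the very end of the fingers, on their centre line; the grasp point (between the pads) lies 19 mm behind it; y points along the fingers, x is the direction in which the jaws open and shut, and the axes are right-handed (so a half turn about y gives the same grasp; the last joint's range is limited). The gripper opens to 94 mm and grips with 3 to 60 N. Pads are 16 mm wide; open, the fingers measure 119 mm over their backs; the gripper's body (75 mm by 177 mm) begins 78 mm behind the grasp point.
Start: joints at [-0.149, 0.426, 0.074, 1.606, -0.034, 1.111, -0.067], TCP at [0.675, -0, 0.205] pointing down, gripper open.
Joint ranges: [-2.85, 2.85], [-0.5, 2.14], [-1.23, 1.37], [0.21, 2.46], [-1.02, 4.16], [0.16, 2.05], [-2.73, 2.73]. Speed limits (rad/s): [1.89, 1.89, 2.39, 2.39, 3.01, 3.01, 3.01].

## Interface

Orientations are given as a rotation vector (axis times angle).
In Python, from workcell import ctrl, viewer, job_done, spotter gives the robot as it stands.
- The arm moves only by the shell command python3 -m inch 'ROWS'. ROWS is JSON, a list of rows, each a list of 3 entries, a list of its own where there are three numbers: the turn, a rotation vector about the tool's x, y, z in degrees, then the shift along the tool's x, y, z in cm, then the opening, from 0 (shut) to 1 (fully open). A call has exactly 8 rows; each row is the pose to reach, as a shift and turn from the pose measured when the call began, along the tool's axes at that moment; what a row does not reach only later rows make up. A row lasts 1/8 s, in which the tool goes at most 62.5 mm and 10.7 degrees, less where a joint would pass 70% of its speed; a pose out of reach is approached as far as the arm can. A call with a gripper value outside its range is refused whole. The fingers move at their own pace and stop on an object; the grip force is fixed at half the most. Time passes only in rows, so rows that repeat a pose let the fingers close, or fill a call up. It gives the time, the measured TCP pose, the force and the opening at its end, in the units of the state.
- ctrl.get_obs(): the state, without advancing time (a new reading comes with each control period).
- viewer.grab_frame(name): name is "scene" or "side" or "wrist"; returns the picture (384x512x3 uint8, red, green, blue); there is no depth.
- viewer.camera_params(name): a dict with "K" (3x3 intrinsics, pixels), "R" (3x3) and "t" (3): a world point X has camera coordinates R X + t. Camera axes: x right, y down, z forward; pixel columns grow to the right and rows downward; lengths in m; the calibration is good to about 2 mm. The wrist camera is an equidistant fisheye: a pixel r from the principal point sees the ray r / f radians off the axis. A picture is of the moment at which its call begins: read the wrist's pose just before it. camera_params takes no time and is no camera call; for the wrist camera it gives the pose at the moment of the call.
- job_done(): hands the job in, once; it reports no verdict.
Trained networks look in the newest picture that a camera, given by its name, has taken for a name from the list of things; names that differ only in an ending like _2 or _b are one class to them, and where a whole thing is asked for, a point or a joint stands for the part that bears it (a point fixed in the world has none). Each returns a list of dicts, best first, with "confidence" (0 to 1); they miss things now and then, are a little off and sometimes report something else, mostly with a low value. They report only what shows in the picture. A call takes as long as a camera call.
- spotter.search_frame(query, camera): "box" ([centre column, centre row, width, height] in pixels, round what is visible of it).
The state is a dict: "t": time; "q": joint angles; "qd": joint speeds; "joint_torque": joint torques, N m; "ee_pos": TCP position; "tcp_rot": TCP orientation; "ft_force": force on the tool from outside, world axes, zero at the start; "wrist_torque": the same for the moment, N m; "opening": finger opening in m.
Only numpy, scipy, OpenCV 4.12 (cv2) and the standard library are available. Lean on these libraries where they do the work, as an engineer would, in place of code of your own. Each camera call takes 0.05 s, during which the arm holds its last target.

## Task

Pick up the wooden scraper block and with it wipe the three loose steel chips off the tool tray's deck onto the bench, letting none drop into the tray and not touching them with the gripper, then set the scraper down on the bench, away from the tray. Then take the spirit level that lies half under the deck, tilt it and draw it out through the opening, and finish while holding it still in the gripper, all of it at least a hand's breadth (80 mm) higher than the tray and touching nothing else. Leave the tools and other things on the bench where they are.

Things in the scene. Friction and masses are not known exactly. Their poses are not given: they have to be found in the camera images.
- tray: fixed plywood tool tray, 170 mm (its x) by 410 mm (its y), walls and floor 10 mm thick. Origin: centre of its underside, on the bench; z up. Inner floor at z 10 mm, wall tops at z 60 mm. A fixed 7 mm deck of dark board (z 60 to 67 mm) covers the tray from y -205 mm to y +20 mm; from y +20 mm to the inside of the end wall at y +195 mm it is open, an opening 175 mm long and 150 mm wide (x -75 to +75 mm). Tray yaw within about 0.2 rad of 0.
- deck_edge (a point): middle of the deck's edge at the opening, on the deck's top face (67 mm above the bench)
- level: aluminium spirit level, a straight bar 270 mm long (its y) x 44 mm wide (its x) x 20 mm thick (its z), about 0.2 kg, lying flat on the tray's inner floor along the tray, its +y end showing in the opening and its -y end hidden under the deck. Longer than the opening. Origin: centre of its underside.
- level_front (a point): centre of the level's +y end face (the end seen in the opening)
- level_back (a point): centre of the level's -y end face (the end hidden under the deck)
- scraper: scraper block of pale wood with a steel strip round its foot, 120 mm (its x) x 40 mm (its y) x 45 mm tall, about 0.15 kg, standing on the bench to the robot's left, beyond the tray's open end. Origin: centre of its underside.
- scraper_center (a point): centre of the scraper block, 22.5 mm above its underside
- chip1: loose steel chip 26 x 20 x 10 mm on the deck. Origin: centre of its underside (all chips)
- chip2: loose steel chip 22 x 22 x 9 mm on the deck
- chip3: loose steel chip 30 x 17 x 11 mm on the deck
- tape_measure: bystander, to be left alone: yellow tape measure, 65 x 34 x 58 mm tall, on the bench
- screwdriver: bystander, to be left alone: screwdriver lying on the bench between robot and tray
- screw_jar: bystander, to be left alone: glass jar with a dark lid, 64 mm across, 65 mm tall, beyond the tray
- paint_tin: bystander, to be left alone: round tin, 72 mm across, 70 mm tall, beyond the tray
- hammer: bystander, to be left alone: hammer lying on the bench to the robot's right
- offcut: bystander, to be left alone: small dark wood offcut 90 x 35 x 22 mm on the bench

How it is judged:
On the way, in this order (a step that is already met when the one before it is completed fails the run):
1. the scraper block is picked up (contact force between scraper and the fingers above 1 N and height (world z) of scraper above 0.03 m), for 0.2 s.
2. all three chips are off the deck while the scraper is still held (height (world z) of each of chip1, chip2, chip3 below 0.04 m and contact force between scraper and the fingers above 1 N), for 0.2 s.
3. the scraper is set down on the bench and let go (height (world z) of scraper_center below 0.065 m and contact force between scraper and the fingers below 0.2 N and contact force between scraper and tray below 0.2 N), for 0.2 s.
4. the level stands aslant through the opening, its front end above the tray and its back end still inside (height (world z) of level_front above 0.085 m and height (world z) of level_back below 0.06 m and contact force between level and the fingers above 1 N), for 0.05 s.
At the end, for the whole second after the job is handed in: The level is held still (under 30 mm/s, 0.2 rad/s), both end centres over 65 mm above the deck top (132 mm above the bench), touching nothing but the gripper; the scraper is let go on the bench, clear of the tray; all chips are off the deck (below 40 mm) (all of step 3 and height (world z) of each of level_front, level_back above 0.132 m and contact force between level and the fingers above 1 N and contact force between level and tray below 0.2 N and contact force between level and scraper below 0.2 N and linear speed of level below 0.03 m/s and angular speed of level below 0.2 rad/s and contact force between level and tape_measure below 0.2 N and contact force between level and screwdriver below 0.2 N and contact force between level and screw_jar below 0.2 N and contact force between level and paint_tin below 0.2 N and contact force between level and hammer below 0.2 N and contact force between level and offcut below 0.2 N and height (world z) of each of chip1, chip2, chip3 below 0.04 m); the arm keeps its last pose, push and grip.
It fails at once if a chip falls into the tray ((height (world z) of chip1 below 0.05 m and x of chip1 in the frame of tray between -0.075 and 0.075 m and y of chip1 in the frame of tray between -0.19 and 0.195 m) or (height (world z) of chip2 below 0.05 m and x of chip2 in the frame of tray between -0.075 and 0.075 m and y of chip2 in the frame of tray between -0.19 and 0.195 m) or (height (world z) of chip3 below 0.05 m and x of chip3 in the frame of tray between -0.075 and 0.075 m and y of chip3 in the frame of tray between -0.19 and 0.195 m)).
It fails at once if the gripper's fingers push a chip (contact force between any of chip1, chip2, chip3 and the fingers above 0.5 N).
It fails at once if a bystander is moved by more than 30 mm (distance of any of tape_measure, screwdriver, screw_jar, paint_tin, hammer, offcut from where it was at the start of the episode above 0.03 m).
It also fails if it takes over 66 s, if anything falls off the work surface, if the arm or the gripper's body presses on something with over 40 N, if the wrist force passes 120 N, or if a joint passes its speed limit or range.

## Working session

There is one attempt and no reset: what is moved stays moved. The work goes in short steps, Python scripts to look and compute and a shell command to move; the robot and the scene stay as the last step left them, time stands still between calls to the robot, and variables do not carry over. Pictures are saved under pics/ and viewed, and the job is handed in when it is done.

```bash
ls; mkdir -p pics; python3 - <<'E'
from workcell import ctrl, viewer, spotter
import cv2
for n in ("scene","side","wrist"):
    im=viewer.grab_frame(n); cv2.imwrite(f"pics/{n}0.png",im[...,::-1])
    p=viewer.camera_params(n); print(n,p)
print(ctrl.get_obs())
E
```

```text
pics
scene {'K': array([[419.39896764,   0.        , 259.03811293],
       [  0.        , 419.39896764, 194.81003829],
       [  0.        ,   0.        ,   1.        ]]), 'R': array([[ 0.30404864,  0.95242553, -0.02097676],
       [ 0.60107759, -0.2088757 , -0.77141213],
       [-0.73909414,  0.22193815, -0.63599002]]), 't': array([-0.16070893, -0.2752501 ,  1.79471348])}
side {'K': array([[426.18930032,   0.        , 260.25367991],
       [  0.        , 426.18930032, 189.08576752],
       [  0.        ,   0.        ,   1.        ]]), 'R': array([[ 0.9419374 , -0.33505348, -0.0222058 ],
       [-0.21820655, -0.56049827, -0.79889148],
       [ 0.25522506,  0.75735121, -0.60106515]]), 't': array([-0.53566021,  0.18534864,  1.15697462])}
wrist {'K': array([[297.31863964,   0.        , 257.4327269 ],
       [  0.        , 297.31863964, 192.11364614],
       [  0.        ,   0.        ,   1.        ]]), 'R': array([[ 9.99998173e-01, -6.87594969e-04, -1.78360205e-03],
       [-2.06544302e-04, -9.66469514e-01,  2.56781299e-01],
       [-1.90035853e-03, -2.56780462e-01, -9.66467890e-01]]), 't': array([-0.67453477, -0.02640592,  0.39223706])}
{'t': 0.15, 'q': array([-0.14946366,  0.42659166,  0.07386944,  1.60643594, -0.03411307,
        1.11082254, -0.06709226]), 'qd': array([ 2.26349658e-04, -1.84834864e-03,  3.64226730e-04, -1.67100808e-03,
        1.54765818e-03, -4.48651657e-05,  1.71579353e-03]), 'joint_torque': array([ 3.71428541e-03, -9.36296225e+01,  3.66915867e+00, -4.54431260e+01,
       -4.87569754e-02,  1.79132586e-02,  2.30669798e-05]), 'ee_pos': array([ 6.74661446e-01, -5.21036783e-05,  2.04945283e-01]), 'tcp_rot': array([-1.57085382e+00,  8.43604260e-04,  7.21498849e-04]), 'ft_force': array([-0.44940749,  0.60522126,  0.12704951]), 'wrist_torque': array([ 0.0039762 ,  0.01600813, -0.01716844]), 'opening': 0.09415602221666003}
```

View pics/scene0.png

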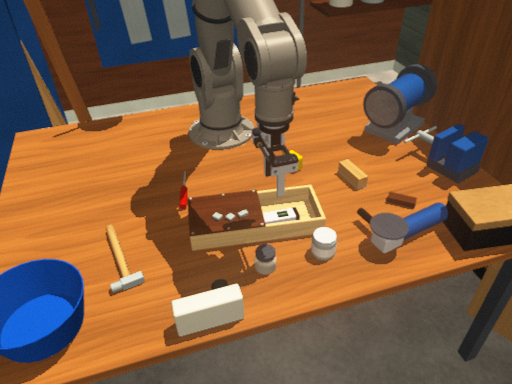

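View pics/side0.png

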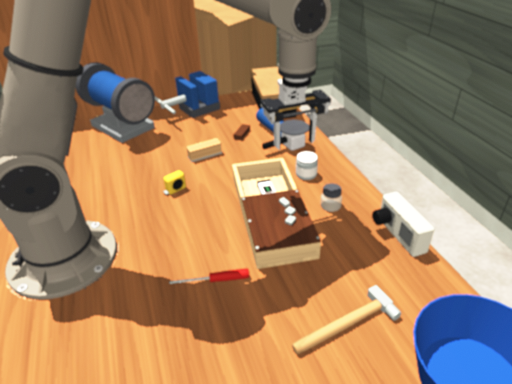

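View pics/wrist0.png

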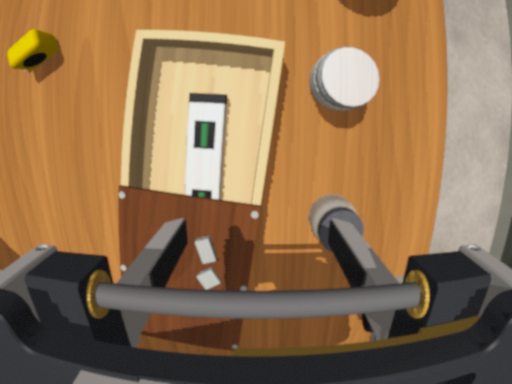

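```bash
cat > h.py <<'E'
import numpy as np, cv2
from workcell import ctrl, viewer, spotter
def ray(n,u,v,p=None):
    p=p or viewer.camera_params(n); K=p["K"];R=p["R"];t=p["t"]
    a=(u-K[0,2])/K[0,0]; b=(v-K[1,2])/K[1,1]
    if n=="wrist":
        r=np.hypot(a,b); d=np.array([np.sin(r)*a/max(r,1e-9),np.sin(r)*b/max(r,1e-9),np.cos(r)])
    else: d=np.array([a,b,1.])
    return -R.T@t, R.T@d
def px(n,u,v,z,p=None):
    c,d=ray(n,u,v,p); return c+d*(z-c[2])/d[2]
def proj(n,X,p=None):
    p=p or viewer.camera_params(n); K=p["K"]; c=p["R"]@np.asarray(X,float)+p["t"]
    if n=="wrist":
        r=np.hypot(c[0],c[1]); th=np.arctan2(r,c[2]); s=th/max(r,1e-9); a,b=c[0]*s,c[1]*s
    else: a,b=c[0]/c[2],c[1]/c[2]
    return np.array([K[0,0]*a+K[0,2],K[1,1]*b+K[1,2]])
E
python3 - <<'E'
from h import *
Z=dict(tray=.03,level=.03,scraper=.0225,chip1=.072,chip2=.072,chip3=.072,tape_measure=.029,screwdriver=.01,screw_jar=.033,paint_tin=.035,hammer=.01,offcut=.011)
for n in("scene","side"):
    viewer.grab_frame(n)
    for q in Z:
        for r in spotter.search_frame(q,n)[:3]:
            b=r["box"]; print(n,q,round(r["confidence"],2),np.round(b,0),np.round(px(n,b[0],b[1],Z[q])[:2],3))
for n in("scene","side"):
    im=viewer.grab_frame(n)
    x,y,w,h=((170,140,260,130) if n=="scene" else (140,100,260,190))
    f=800/w; f=min(f,600/h)
    cv2.imwrite(f"pics/{n}z.png",cv2.resize(im[y:y+h,x:x+w,::-1],None,fx=f,fy=f,interpolation=cv2.INTER_CUBIC)); print(f)
im=viewer.grab_frame("wrist"); cv2.imwrite("pics/wz.png",cv2.resize(im[20:320,100:400,::-1],None,fx=2,fy=2,interpolation=cv2.INTER_CUBIC))
E
```

```text
scene tray 0.66 [258. 218. 138.  59.] [ 0.606 -0.028]
scene level 0.81 [282. 216.  37.  21.] [0.622 0.048]
scene scraper 0.68 [353. 174.  29.  29.] [0.487 0.367]
scene chip1 0.59 [218. 215.   7.   9.] [ 0.6   -0.154]
scene chip1 0.59 [231. 216.   8.   7.] [ 0.618 -0.117]
scene chip1 0.51 [244. 213.  13.   5.] [ 0.618 -0.076]
scene chip2 0.59 [218. 215.   7.   9.] [ 0.6   -0.154]
scene chip2 0.59 [231. 216.   8.   7.] [ 0.618 -0.117]
scene chip2 0.51 [244. 213.  13.   5.] [ 0.618 -0.076]
scene chip3 0.59 [218. 215.   7.   9.] [ 0.6   -0.154]
scene chip3 0.59 [231. 216.   8.   7.] [ 0.618 -0.117]
scene chip3 0.51 [244. 213.  13.   5.] [ 0.618 -0.076]
scene screwdriver 0.7 [185. 198.   6.  18.] [ 0.409 -0.228]
scene screw_jar 0.7 [267. 261.  24.  30.] [ 0.788 -0.058]
scene paint_tin 0.69 [324. 243.  28.  32.] [0.778 0.12 ]
scene paint_tin 0.53 [353. 176.  28.  28.] [0.516 0.35 ]
scene hammer 0.71 [125. 257.  40.  67.] [ 0.619 -0.443]
scene offcut 0.82 [403. 199.  24.  22.] [0.657 0.465]
side tray 0.58 [276. 212.  91. 107.] [ 0.595 -0.064]
side tray 0.26 [346. 319. 113.  63.] [ 0.607 -0.
[... 390 characters left out ...]
0.39 [291. 212.  10.   3.] [ 0.617 -0.126]
side chip3 0.49 [285. 203.  11.  12.] [ 0.615 -0.082]
side chip3 0.39 [291. 212.  10.   3.] [ 0.617 -0.126]
side tape_measure 0.95 [174. 182.  20.  20.] [0.344 0.196]
side tape_measure 0.2 [265. 189.  18.  14.] [0.605 0.054]
side screwdriver 0.96 [210. 279.  81.  17.] [ 0.356 -0.224]
side screwdriver 0.4 [308. 168.  22.  26.] [0.789 0.138]
side screw_jar 0.89 [332. 198.  21.  24.] [ 0.774 -0.066]
side screw_jar 0.16 [346. 319. 111.  65.] [ 0.605 -0.463]
side paint_tin 0.87 [308. 168.  26.  26.] [0.773 0.105]
side hammer 0.97 [348. 320. 108.  65.] [ 0.618 -0.454]
side offcut 0.54 [241. 132.  20.  14.] [0.654 0.459]
3.076923076923077
3.076923076923077
```

View pics/scenez.png

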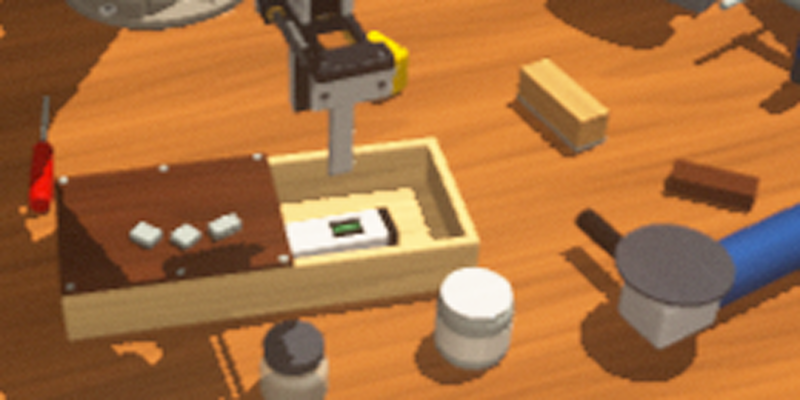

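View pics/sidez.png

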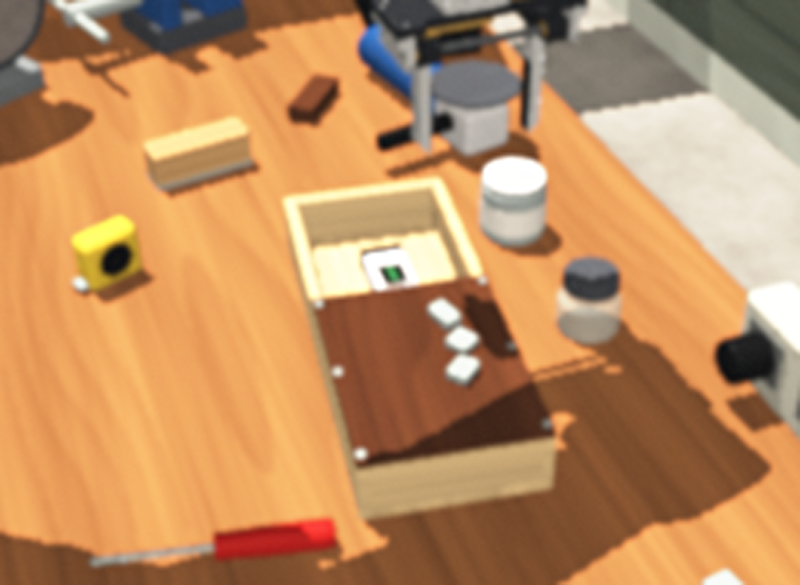

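View pics/wz.png

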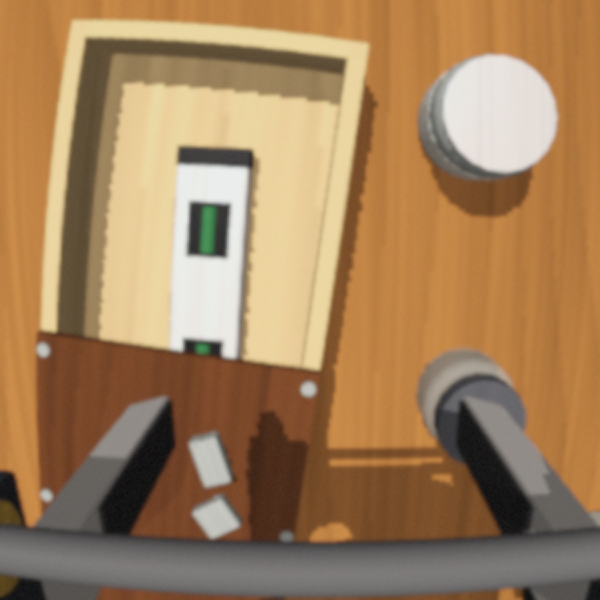

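```bash
python3 - <<'E'
from h import *
from scipy.optimize import least_squares
P={n:viewer.camera_params(n) for n in("scene","side","wrist")}
off={"scene":(170,140,800/260),"side":(140,100,800/260),"wrist":(100,20,2)}
def U(n,u,v): o=off[n]; return o[0]+(u+.5)/o[2]-.5,o[1]+(v+.5)/o[2]-.5
T=[("scene",477,242,85,205,60),("scene",435,140,-85,205,60),("scene",58,183,-85,-205,67),("scene",64,296,85,-205,67),("scene",268,155,-85,20,67),("scene",291,265,85,20,67),
("wrist",72,20,-85,205,60),("wrist",369,44,85,205,60),("wrist",38,332,-85,20,67),("wrist",323,370,85,20,67),
("side",285,197,-85,205,60),("side",440,180,85,205,60),("side",360,462,-85,-205,67),("side",553,437,85,-205,67),("side",314,305,-85,20,67),("side",488,284,85,20,67)]
def W(p,x,y,z): c,s=np.cos(p[2]),np.sin(p[2]); return np.array([p[0]+c*x-s*y,p[1]+s*x+c*y,z])
def f(p,L): return np.concatenate([proj(n,W(p,x/1e3,y/1e3,z/1e3),P[n])-U(n,u,v) for n,u,v,x,y,z in L])
r=least_squares(f,[.6,-.03,0],args=(T,),loss="soft_l1"); print(r.x); print(np.round(f(r.x,T).reshape(-1,2),1).tolist())
np.save("tray.npy",r.x)
S=[("scene",520,68,-60,20,45),("scene",547,58,-60,-20,45),("scene",607,112,60,-20,45),("scene",583,125,60,20,45)]
for n,u,v,*_ in S: print(px(n,*U(n,u,v),.045,P[n]))
for u,v in[(146,152),(240,119),(250,133),(150,165)]: print("side",px("side",*U("side",u,v),.045,P["side"]))
def TF(X): c,s=np.cos(r.x[2]),np.sin(r.x[2]); d=X[:2]-r.x[:2]; return np.round(1e3*np.array([c*d[0]+s*d[1],-s*d[0]+c*d[1]]))
for u,v in[(180,147),(254,150),(171,349),(238,358)]:
    X=px("wrist",*U("wrist",u,v),.03,P["wrist"]); print("lev",X,TF(X))
for n,u,v in[("wrist",211,460),("wrist",217,516),("side",444,313),("side",462,339),("side",463,368),("scene",145,234),("scene",186,236),("scene",225,226)]:
    X=px(n,*U(n,u,v),.075,P[n]); print("chip",n,X,TF(X))
for k,X in dict(jar=(.78,-.062),tin=(.775,.11),tape=(.344,.196),sd=(.4,-.226)).items(): print(k,TF(np.array(X)))
print(-P["wrist"]["R"].T@P["wrist"]["t"])
E
```

```text
[ 0.59221476 -0.03379873 -0.1384627 ]
[[1.1, -0.7], [-0.0, -1.4], [-1.3, -1.7], [-0.9, -1.6], [-0.5, -1.2], [1.5, -1.8], [0.8, 0.3], [0.4, -0.6], [0.4, 0.3], [-0.2, 1.1], [-0.3, 0.6], [-0.2, -0.5], [-0.3, 0.4], [1.9, -2.1], [-0.4, -2.3], [-0.7, -3.5]]
[0.43265455 0.33472213 0.045     ]
[0.42457066 0.37395669 0.045     ]
[0.54274846 0.38845473 0.045     ]
[0.55531459 0.35173668 0.045     ]
side [0.42152048 0.35480713 0.045     ]
side [0.54184679 0.38734844 0.045     ]
side [0.54433808 0.35150809 0.045     ]
side [0.41998561 0.32536397 0.045     ]
lev [0.59416139 0.10278382 0.03      ] [-17. 136.]
lev [0.63890207 0.09930807 0.03      ] [ 28. 138.]
lev [ 0.58381302 -0.02235684  0.03      ] [-10.  10.]
lev [ 0.62663748 -0.02817322  0.03      ] [33. 10.]
chip wrist [ 0.61416356 -0.07718407  0.075     ] [ 28. -40.]
chip wrist [ 0.61510142 -0.11554124  0.075     ] [ 34. -78.]
chip side [ 0.61427544 -0.07766129  0.075     ] [ 28. -40.]
chip side [ 0.61524716 -0.11819159  0.075     ] [ 34. -80.]
chip side [ 0.60072679 -0.15507555  0.075     ] [  25. -119.]
chip scene [ 0.60471541 -0.15649742  0.075     ] [  29. -120.]
chip scene [ 0.62066578 -0.11912622  0.075     ] [ 40. -81.]
chip scene [ 0.61907754 -0.07898921  0.075     ] [ 33. -41.]
jar [190.  -2.]
tin [161. 168.]
tape [-278.  193.]
sd [-164. -217.]
[0.67540524 0.07472664 0.38518739]
```

```bash
python3 -m inch '[[[0,10,0],[-2.3,0,4.4],1],[[0,20,0],[-4.7,0,8.9],1],[[0,31,0],[-7,0,13.4],1],[[0,41,0],[-9.4,0,17.8],1],[[0,51,0],[-11.7,0,22.3],1],[[0,61,0],[-14.1,0,26.7],1],[[0,72,0],[-16.5,0,31.2],1],[[0,82,0],[-18.8,0,35.7],1]]'
python3 - <<'E'
from h import *
print(ctrl.get_obs()["ee_pos"],ctrl.get_obs()["tcp_rot"])
import json
p=viewer.camera_params("wrist")
im=viewer.grab_frame("wrist"); cv2.imwrite("pics/w1.png",im[...,::-1])
np.savez("w1.npz",**p)
print(ctrl.get_obs()["ee_pos"],ctrl.get_obs()["tcp_rot"])
E
```

```text
t: 2.6
ee_pos: [0.4862, 0.3583, 0.2057]
tcp_rot: [-1.269, 1.11, -1.11]
ft_force: [0.5, -0.1, 0.7]
opening: 0.0942
[0.4861583  0.35828138 0.20571519] [-1.26887425  1.11038516 -1.11038861]
[0.48184849 0.36547325 0.20542112] [-1.26410779  1.12001029 -1.11499081]
```

View pics/w1.png

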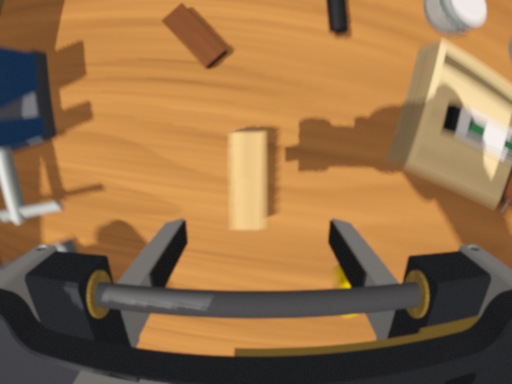

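```bash
python3 - <<'E'
from h import *
viewer.grab_frame("wrist")
p=viewer.camera_params("wrist")
im=viewer.grab_frame("wrist"); np.savez("w2.npz",**p)
cv2.imwrite("pics/w2.png",cv2.resize(im[90:260,180:320,::-1],None,fx=3.5,fy=3.5,interpolation=cv2.INTER_CUBIC))
o=ctrl.get_obs(); print(o["t"],o["ee_pos"],o["tcp_rot"])
E
```

```text
2.75 [0.48513998 0.35985768 0.20534439] [-1.27360447  1.10339795 -1.10225231]
```

View pics/w2.png

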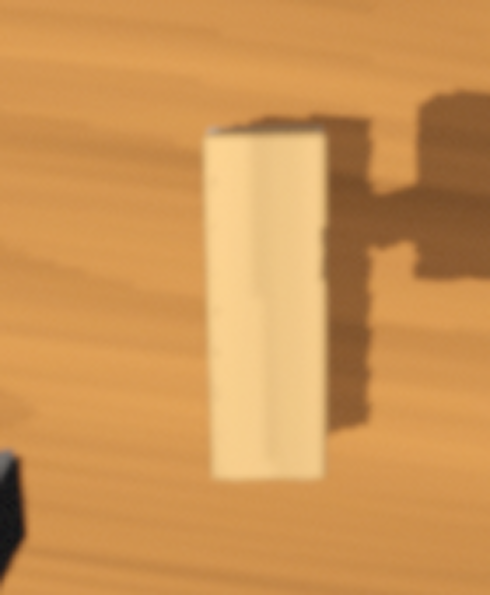

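```bash
python3 - <<'E'
from h import *
from scipy.spatial.transform import Rotation as Ro
p=dict(np.load("w2.npz"))
C=[px("wrist",180+(u+.5)/3.5-.5,90+(v+.5)/3.5-.5,.045,p)[:2] for u,v in[(205,135),(326,132),(325,478),(212,480)]]
C=np.array(C); print(C, C.mean(0)); e=(C[0]+C[1]-C[2]-C[3])/2; print(np.linalg.norm(e),np.degrees(np.arctan2(e[1],e[0])), np.linalg.norm(C[1]-C[0]))
o=ctrl.get_obs(); R=Ro.from_rotvec(o["tcp_rot"]).as_matrix(); print(R)
print("jaw yaw",np.degrees(np.arctan2(R[1,0],R[0,0])))
d=np.array([*C.mean(0),.020])-o["ee_pos"]; print("shift cm",R.T@d*100)
E
```

```text
[[0.53906032 0.39325438]
 [0.54543639 0.35445603]
 [0.42721804 0.33688899]
 [0.42093984 0.3760583 ]] [0.48316365 0.36516443]
0.11944090678386614 8.367643009267224 0.03931877847571979
[[ 1.43017049e-01 -4.85814356e-04  9.89720106e-01]
 [-9.89720076e-01  4.77760064e-04  1.43017279e-01]
 [-5.42328588e-04 -9.99999768e-01 -4.12492387e-04]]
jaw yaw -81.77753106806668
shift cm [-0.54343283 18.53478398 -0.11206037]
```

```bash
python3 -m inch '[[[0,0,0],[-0.55,5,-0.1],1],[[0,0,0],[-0.55,10,-0.1],1],[[0,0,0],[-0.55,14,-0.1],1],[[0,0,0],[-0.55,17,-0.1],1],[[0,0,0],[-0.55,18.4,-0.1],1],[[0,0,0],[-0.55,18.4,-0.1],0.4],[[0,0,0],[-0.55,18.4,-0.1],0],[[0,0,0],[-0.55,18.4,-0.1],0]]'
python3 -m inch '[[[0,0,0],[0,0,0],0],[[0,0,0],[0,0,0],0],[[0,0,0],[0,0,0],0],[[0,0,0],[0,-1,0],0],[[0,0,0],[0,-3,0],0],[[0,0,0],[0,-6,0],0],[[0,0,0],[0,-10,0],0],[[0,0,0],[0,-12,0],0]]'
```

```text
t: 3.75
ee_pos: [0.4839, 0.3657, 0.0226]
tcp_rot: [-1.272, 1.103, -1.102]
ft_force: [0.3, 0.3, 0.5]
opening: 0.0674
t: 4.75
ee_pos: [0.4845, 0.366, 0.1462]
tcp_rot: [-1.268, 1.102, -1.102]
ft_force: [0.6, 0.3, -2.3]
opening: 0.0393
```

```bash
cat >> h.py <<'E'
from scipy.spatial.transform import Rotation as Ro
tr=np.load("tray.npy")
def T2W(x,y): c,s=np.cos(tr[2]),np.sin(tr[2]); return np.array([tr[0]+c*x-s*y,tr[1]+s*x+c*y])
def TF(X): c,s=np.cos(tr[2]),np.sin(tr[2]); d=np.asarray(X)[:2]-tr[:2]; return 1e3*np.array([c*d[0]+s*d[1],-s*d[0]+c*d[1]])
def st(tgt=None):
    o=ctrl.get_obs(); R=Ro.from_rotvec(o["tcp_rot"]).as_matrix()
    print("t",round(o["t"],2),"ee",np.round(o["ee_pos"],4),"tray",np.round(TF(o["ee_pos"]),1),"jawyaw",round(np.degrees(np.arctan2(R[1,0],R[0,0])),1),"ydir",np.round(R[:,1],3),"F",np.round(o["ft_force"],1),"op",round(o["opening"],4))
    if tgt is not None: print("shift cm",np.round(R.T@(np.asarray(tgt)-o["ee_pos"])*100,2))
E
python3 - <<'E'
from h import *
st([*T2W(-.030,-.079),.14])
E
```

```text
t 4.75 ee [0.4845 0.366  0.1462] tray [-161.8  381.1] jawyaw -81.8 ydir [ 0.003  0.004 -1.   ] F [ 0.6  0.3 -2.3] op 0.0393
shift cm [47.86  0.45 -0.14]
```

```bash
python3 -m inch '[[[0,-9,0],[5.5,0.4,0],0],[[0,-18.5,0],[11.5,0.4,0],0],[[0,-28,0],[17.5,0.4,0],0],[[0,-37,0],[23.5,0.4,0],0],[[0,-46,0],[29.5,0.4,0],0],[[0,-56,0],[35.7,0.4,0],0],[[0,-65,0],[41.8,0.4,-0.1],0],[[0,-74,0],[47.9,0.4,-0.1],0]]'
python3 - <<'E'
from h import *
viewer.grab_frame("wrist");viewer.grab_frame("wrist")
st([*T2W(-.030,-.079),.091])
p={n:viewer.camera_params(n) for n in("scene","side","wrist")}
for n in p:
    im=viewer.grab_frame(n)
    x,y,w,h={"scene":(170,120,200,150),"side":(200,120,160,160),"wrist":(0,0,512,384)}[n]; f=min(800/w,600/h)
    cv2.imwrite(f"pics/{n}3.png",cv2.resize(im[y:y+h,x:x+w,::-1],None,fx=f,fy=f,interpolation=cv2.INTER_CUBIC))
E
```

```text
t: 5.75
ee_pos: [0.5502, -0.0918, 0.1422]
tcp_rot: [-1.563, 0.113, -0.12]
ft_force: [0.5, -0.6, -1.7]
opening: 0.0394
t 5.85 ee [ 0.5499 -0.0971  0.1421] tray [-33.2 -68.5] jawyaw -8.8 ydir [ 0.005  0.002 -1.   ] F [-0.8  0.3 -0.8] op 0.0399
shift cm [ 0.31  5.11 -1.06]
```

View pics/scene3.png

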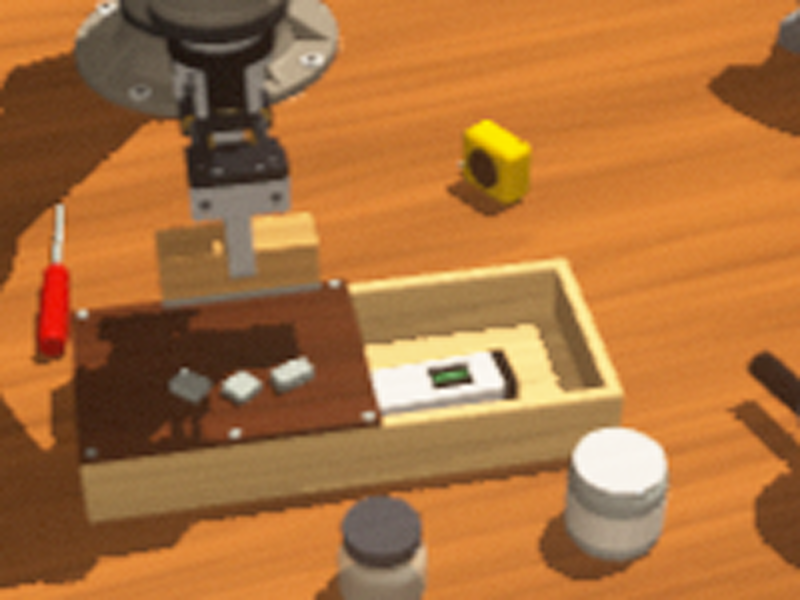

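View pics/side3.png

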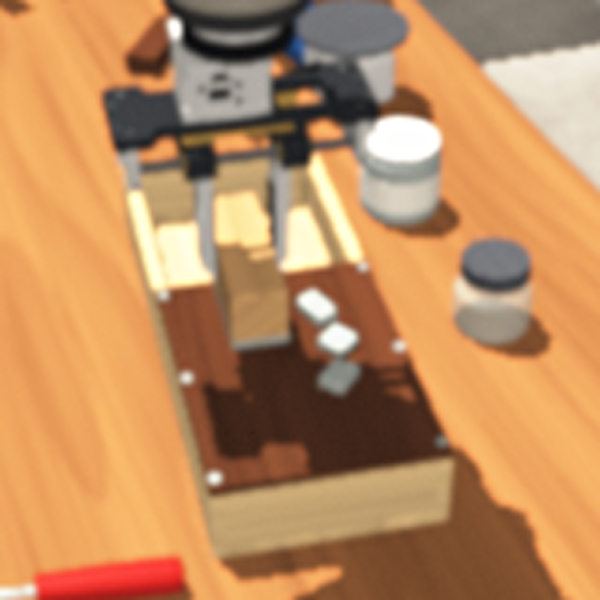

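View pics/wrist3.png

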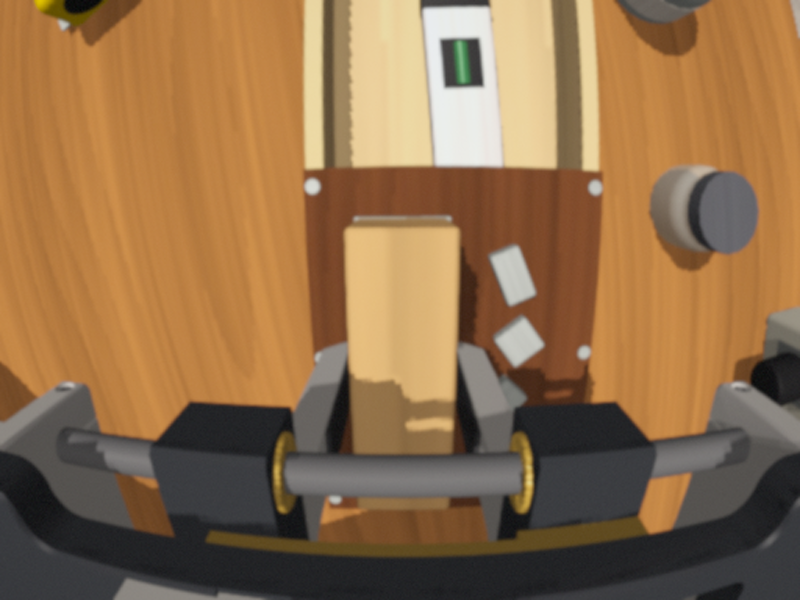

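```bash
python3 - <<'E'
from h import *
st([*T2W(-.030,-.079),.091])
k=512/800
for u,v in[(513,275),(516,243),(525,307),(519,341),(519,318),(518,367)]:
    print("w",np.round(TF(px("wrist",u*k,v*k,.076)),1))
for u,v in[(190,385),(241,386),(292,372),(168,385),(210,385)]: print("scene",np.round(TF(px("scene",170+u/4,120+v/4,.076)),1))
for u,v in[(340,377),(338,337),(316,305),(330,396)]: print("side",np.round(TF(px("side",200+u/3.75,120+v/3.75,.076)),1))
E
```

```text
t 6.0 ee [ 0.5499 -0.0899  0.1415] tray [-34.1 -61.4] jawyaw -8.9 ydir [ 0.004  0.004 -1.   ] F [ 0.2  0.6 -1.6] op 0.0399
shift cm [ 0.43  5.04 -1.78]
w [ 27.5 -38.2]
w [ 28.7 -20.5]
w [ 35.3 -56.6]
w [ 32.9 -76.8]
w [ 32.1 -63. ]
w [ 33.3 -93. ]
scene [  33.2 -117.9]
scene [ 41.7 -80.3]
scene [ 33.6 -40.5]
scene [  30.  -134.2]
scene [  36.1 -103.1]
side [  24.9 -125.4]
side [ 35.  -81.9]
side [ 28.5 -41.6]
side [  12.8 -143.4]
```

```bash
python3 -m inch '[[[0,-1,0],[0.2,0,-0.9],0],[[0,-1,0],[0.2,0,-1.8],0],[[0,-1,0],[0.2,1,-1.8],0],[[0,-1,0],[0.2,2.5,-1.8],0],[[0,-1,0],[0.2,4,-1.8],0],[[0,-1,0],[0.2,4.7,-1.8],0],[[0,-1,0],[0.2,4.7,-1.8],0],[[0,-1,0],[0.2,4.7,-1.8],0]]'
python3 - <<'E'
from h import *
viewer.grab_frame("wrist");st([*T2W(-.030,-.079),.092])
p={n:viewer.camera_params(n) for n in("scene","side","wrist")}
np.savez("w4.npz",**p["wrist"])
for n in p:
    im=viewer.grab_frame(n)
    x,y,w,h={"scene":(170,120,200,150),"side":(200,120,160,160),"wrist":(0,0,512,384)}[n]; f=min(800/w,600/h)
    cv2.imwrite(f"pics/{n}4.png",cv2.resize(im[y:y+h,x:x+w,::-1],None,fx=f,fy=f,interpolation=cv2.INTER_CUBIC))
st()
E
```

```text
t: 7.0
ee_pos: [0.5495, -0.1078, 0.0946]
tcp_rot: [-1.564, 0.105, -0.111]
ft_force: [0.9, -0.2, -1.2]
opening: 0.0396
t 7.05 ee [ 0.5496 -0.1078  0.0948] tray [-32.  -79.2] jawyaw -7.9 ydir [ 0.005  0.004 -1.   ] F [-0.2  0.1 -1.5] op 0.0398
shift cm [0.19 0.28 0.01]
t 7.2 ee [ 0.5495 -0.1078  0.0948] tray [-32.1 -79.2] jawyaw -7.9 ydir [ 0.005  0.004 -1.   ] F [-0.4 -0.2 -2. ] op 0.0395
```

View pics/scene4.png

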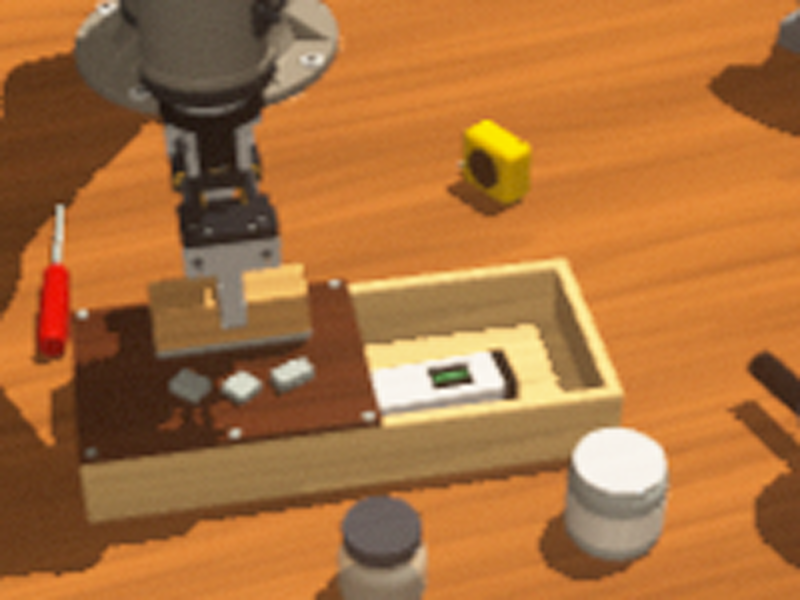

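View pics/side4.png

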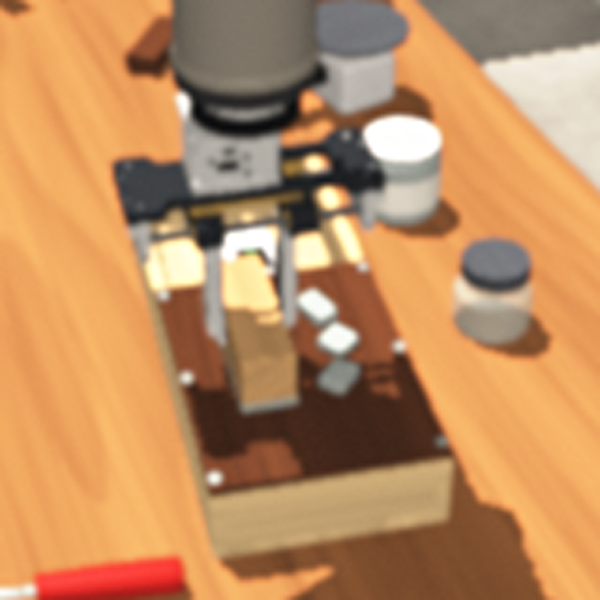

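View pics/wrist4.png

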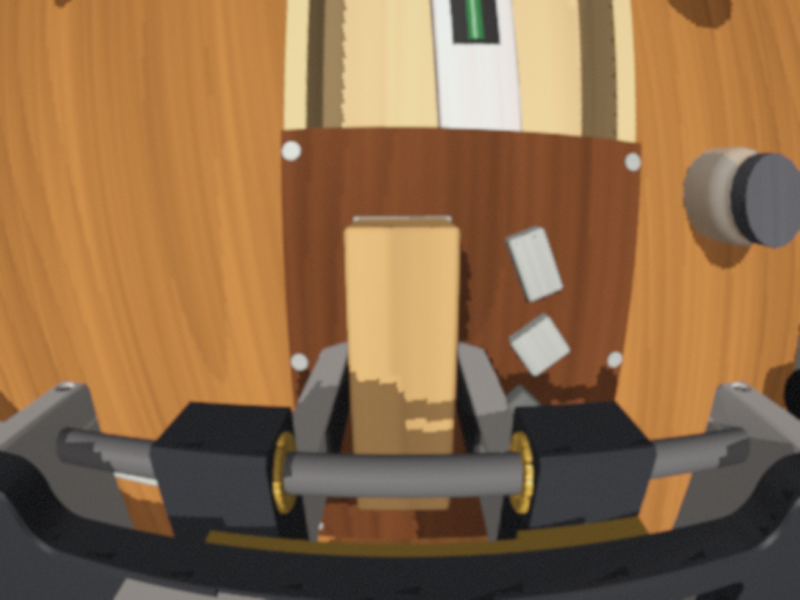

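```bash
python3 - <<'E'
from h import *
for z in(.067,.07,.073,.076):
    for y in(-.139,-.079,-.019):
        q=proj("scene",[*T2W(-.012,y),z]); print(z,y,np.round((q-[170,120])*4,0), np.round(proj("wrist",[*T2W(-.032,-.019),z])/.64) if y==-.019 else "")
E
python3 - <<'E'
import cv2
im=cv2.imread("pics/scene4.png"); cv2.imwrite("pics/s4z.png",cv2.resize(im[240:420,130:340],None,fx=3.3,fy=3.3))
E
```

```text
0.067 -0.139 [158. 358.] 
0.067 -0.079 [235. 349.] 
0.067 -0.019 [311. 339.] [402. 212.]
0.07 -0.139 [158. 355.] 
0.07 -0.079 [235. 346.] 
0.07 -0.019 [311. 336.] [402. 213.]
0.073 -0.139 [158. 353.] 
0.073 -0.079 [235. 343.] 
0.073 -0.019 [311. 333.] [402. 213.]
0.076 -0.139 [157. 350.] 
0.076 -0.079 [235. 340.] 
0.076 -0.019 [311. 330.] [402. 214.]
```

View pics/s4z.png

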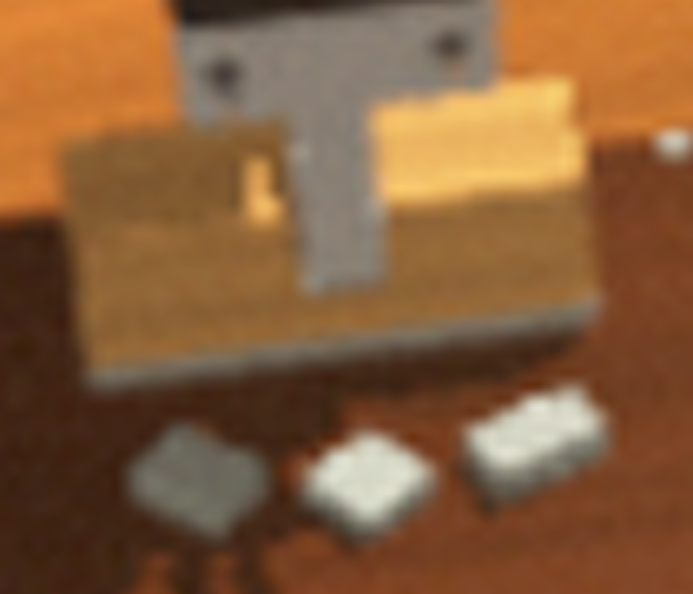

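```bash
python3 -m inch '[[[0,0,0],[0,0.2,0],0],[[0,0,0],[0,0.35,0],0],[[0,0,0],[0,0.35,0],0],[[0,0,0],[0.8,0.35,0],0],[[0,0,0],[1.6,0.35,0],0],[[0,0,0],[2.5,0.35,0],0],[[0,0,0],[3.4,0.35,0],0],[[0,0,0],[4.3,0.35,0],0]]'
python3 - <<'E'
from h import *
st([*T2W(.085,-.079),.091])
n="scene";im=viewer.grab_frame(n)
x,y,w,h=(170,120,200,150)
cv2.imwrite(f"pics/{n}5.png",cv2.resize(im[y:y+h,x:x+w,::-1],None,fx=4,fy=4,interpolation=cv2.INTER_CUBIC))
st([*T2W(.085,-.079),.091])
E
```

```text
t: 8.2
ee_pos: [0.5928, -0.1138, 0.0914]
tcp_rot: [-1.563, 0.105, -0.111]
ft_force: [-0.7, 0.6, -1.3]
opening: 0.0401
t 8.2 ee [ 0.5928 -0.1138  0.0914] tray [ 11.6 -79.1] jawyaw -7.9 ydir [ 0.004  0.004 -1.   ] F [-0.7  0.6 -1.3] op 0.0401
shift cm [7.34 0.06 0.01]
t 8.25 ee [ 0.5938 -0.1138  0.0914] tray [ 12.6 -79. ] jawyaw -7.9 ydir [ 0.005  0.004 -1.   ] F [ 0.4  0.2 -2. ] op 0.0396
shift cm [ 7.24  0.08 -0.  ]
```

View pics/scene5.png

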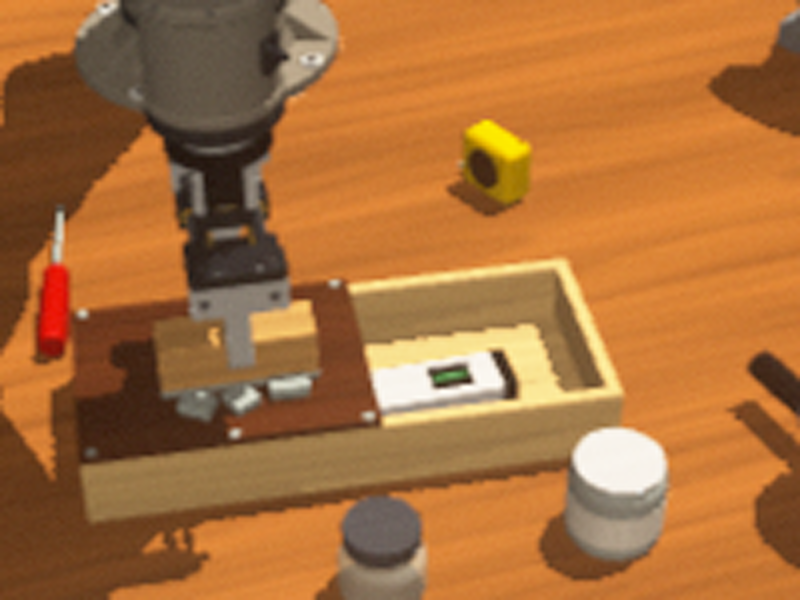

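```bash
python3 -m inch '[[[0,0,0],[0.8,0.05,0],0],[[0,0,0],[1.6,0.05,0],0],[[0,0,0],[2.4,0.05,0],0],[[0,0,0],[3.3,0.05,0],0],[[0,0,0],[4.2,0.05,0],0],[[0,0,0],[5.1,0.05,0],0],[[0,0,0],[6.0,0.05,0],0],[[0,0,0],[7.0,0.05,0],0]]'
python3 - <<'E'
from h import *
n="scene";im=viewer.grab_frame(n)
x,y,w,h=(170,120,200,150)
cv2.imwrite(f"pics/{n}6.png",cv2.resize(im[y:y+h,x:x+w,::-1],None,fx=4,fy=4,interpolation=cv2.INTER_CUBIC))
st([*T2W(.095,-.079),.091])
E
```

```text
t: 9.25
ee_pos: [0.6638, -0.1235, 0.0913]
tcp_rot: [-1.564, 0.104, -0.112]
ft_force: [0.1, -1.5, -1.7]
opening: 0.0397
t 9.3 ee [ 0.6649 -0.1235  0.0913] tray [ 84.4 -78.9] jawyaw -7.9 ydir [ 0.006  0.004 -1.   ] F [ 0.1  0.4 -1.2] op 0.0399
shift cm [ 1.06  0.03 -0.02]
```

View pics/scene6.png

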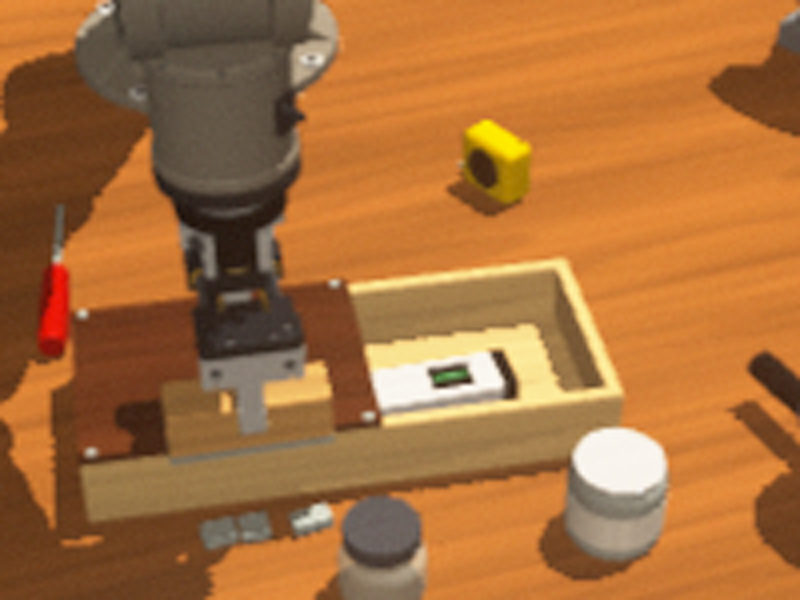

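```bash
python3 - <<'E'
from h import *
st([.484,.366,.13])
E
python3 -m inch '[[[0,0,0],[0,-2.5,0],0],[[0,0,0],[-1.2,-4.5,3],0],[[0,8,0],[-3.4,-4.5,8.5],0],[[0,17,0],[-5.7,-4.5,14],0],[[0,27,0],[-8,-4.5,20],0],[[0,37,0],[-10.5,-4.5,26],0],[[0,47,0],[-13,-4.5,32],0],[[0,57,0],[-15.5,-4.5,38],0]]'
python3 - <<'E'
from h import *
viewer.grab_frame("scene");st([.484,.366,.13])
E
```

```text
t 9.3 ee [ 0.6649 -0.1235  0.0913] tray [ 84.4 -78.9] jawyaw -7.9 ydir [ 0.006  0.004 -1.   ] F [ 0.1  0.4 -1.2] op 0.0399
shift cm [-24.61  -3.78  46.03]
t: 10.3
ee_pos: [0.5664, 0.2618, 0.1375]
tcp_rot: [-1.377, 0.88, -0.885]
ft_force: [0.9, -0.6, -1.2]
opening: 0.0398
t 10.35 ee [0.5628 0.2722 0.1372] tray [-71.4 299.1] jawyaw -65.5 ydir [ 0.005  0.008 -1.   ] F [-3.3  9.9 -2.6] op 0.0399
shift cm [-11.8    0.75  -3.29]
```

```bash
python3 -m inch '[[[0,5,0],[-4,0,-1.1],0],[[0,11,0],[-8,0,-2.2],0],[[0,16,0],[-11.8,0,-3.3],0],[[0,16,0],[-11.8,2,-3.3],0],[[0,16,0],[-11.8,5,-3.3],0],[[0,16,0],[-11.8,7.5,-3.3],0],[[0,16,0],[-11.8,9,-3.3],0],[[0,16,0],[-11.8,9,-3.3],0]]'
python3 - <<'E'
from h import *
viewer.grab_frame("scene");st([.484,.366,.0215])
E
```

```text
t: 11.35
ee_pos: [0.484, 0.3662, 0.0469]
tcp_rot: [-1.268, 1.099, -1.096]
ft_force: [-0.9, -0.3, -1.2]
opening: 0.0394
t 11.4 ee [0.4844 0.3666 0.0477] tray [-162.   381.7] jawyaw -81.5 ydir [ 0.005  0.008 -1.   ] F [ 0.8  1.5 -1.8] op 0.0396
shift cm [ 0.07  2.62 -0.06]
```

```bash
python3 -m inch '[[[0,0,0],[0,1,0],0],[[0,0,0],[0,1.8,0],0],[[0,0,0],[0,2.3,0],0],[[0,0,0],[0,2.5,0],0],[[0,0,0],[0,2.6,0],0],[[0,0,0],[0,2.65,0],0],[[0,0,0],[0,2.65,0],0],[[0,0,0],[0,2.65,0],0]]'
python3 - <<'E'
from h import *
st([.484,.366,.0215])
E
```

```text
t: 12.4
ee_pos: [0.4846, 0.3667, 0.0227]
tcp_rot: [-1.266, 1.099, -1.096]
ft_force: [-8.5, -5.6, 26.3]
opening: 0.0394
t 12.4 ee [0.4846 0.3667 0.0227] tray [-161.9  381.8] jawyaw -81.5 ydir [ 0.004  0.008 -1.   ] F [-8.5 -5.6 26.3] op 0.0394
shift cm [ 0.06  0.12 -0.07]
```

```bash
python3 -m inch '[[[0,0,0],[0,0,0],0],[[0,0,0],[0,0,0],0.8],[[0,0,0],[0,0,0],0.8],[[0,0,0],[0,0,0],0.8],[[0,0,0],[0,-1,0],0.8],[[0,0,0],[0,-3,0],0.8],[[0,0,0],[0,-7,0],0.8],[[0,0,0],[0,-12,0],0.8]]'
python3 - <<'E'
from h import *
viewer.grab_frame("scene");st([0.6085,.01,.2])
im=viewer.grab_frame("scene");cv2.imwrite("pics/scene7.png",im[...,::-1])
E
```

```text
t: 13.4
ee_pos: [0.4838, 0.3654, 0.1448]
tcp_rot: [-1.267, 1.099, -1.096]
ft_force: [0.8, -0.0, -0.3]
opening: 0.0754
t 13.45 ee [0.4865 0.3671 0.1517] tray [-160.   382.4] jawyaw -81.5 ydir [ 0.01   0.014 -1.   ] F [3.5 1.6 6.4] op 0.0754
shift cm [37.05 -5.2   6.87]
```

View pics/scene7.png

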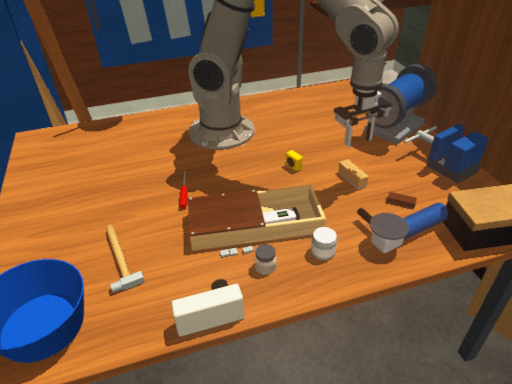

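```bash
python3 -m inch '[[[0,-10,0],[4.5,-1,0.8],0.8],[[0,-20,0],[9.3,-2,1.7],0.8],[[0,-30,0],[14,-3,2.6],0.8],[[0,-39,0],[19,-3.3,3.5],0.8],[[0,-48,0],[23.5,-3.3,4.4],0.8],[[0,-57,0],[28,-3.3,5.2],0.8],[[0,-67,0],[32.5,-3.3,6],0.8],[[0,-76,0],[37,-3.3,6.9],0.8]]'
python3 - <<'E'
from h import *
for i in range(5): viewer.grab_frame("wrist")
st([0.6085,.01,.2])
p=viewer.camera_params("wrist"); np.savez("w8.npz",**p)
im=viewer.grab_frame("wrist");cv2.imwrite("pics/w8.png",cv2.resize(im[:,:,::-1],None,fx=1.5625,fy=1.5625,interpolation=cv2.INTER_CUBIC))
cv2.imwrite("pics/w8z.png",cv2.resize(im[40:240,150:350,::-1],None,fx=3,fy=3,interpolation=cv2.INTER_CUBIC))
st()
E
```

```text
t: 14.5
ee_pos: [0.6094, 0.0096, 0.1794]
tcp_rot: [-1.554, 0.063, -0.08]
ft_force: [-0.2, 0.1, 0.6]
opening: 0.0753
t 14.75 ee [0.6089 0.0115 0.1789] tray [10.3 47.2] jawyaw -5.6 ydir [ 0.011  0.015 -1.   ] F [ 1.   0.7 -0.2] op 0.0751
shift cm [-0.   -2.12 -0.12]
t 14.8 ee [0.6088 0.0122 0.1788] tray [10.1 47.8] jawyaw -5.5 ydir [ 0.011  0.015 -1.   ] F [0.4 0.1 0.1] op 0.0754
```

View pics/w8.png

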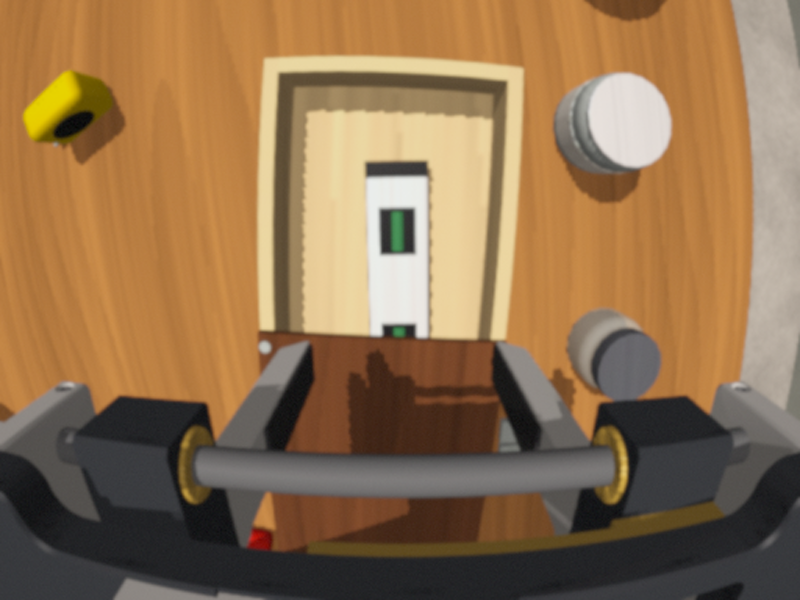

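View pics/w8z.png

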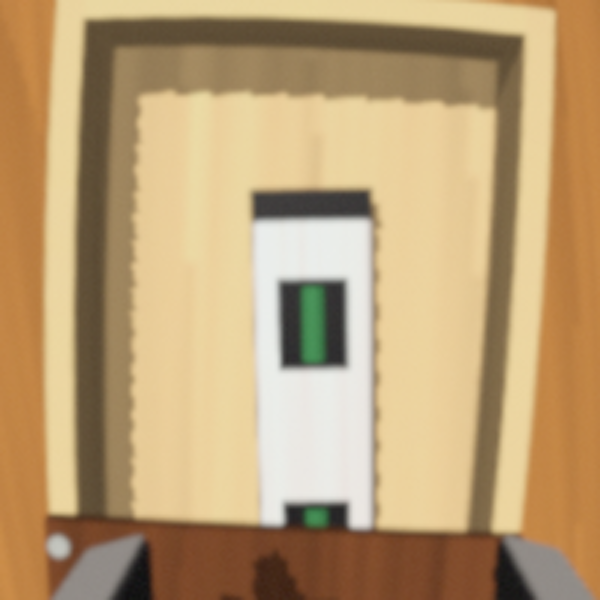

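```bash
python3 - <<'E'
from h import *
p=dict(np.load("w8.npz"))
C=np.array([px("wrist",150+(u+.5)/3-.5,40+(v+.5)/3-.5,.03,p)[:2] for u,v in[(252,190),(371,190),(262,526),(372,527)]])
for c in C: print(np.round(c,4),np.round(TF(c),1))
f=(C[0]+C[1])/2; b=(C[2]+C[3])/2; e=f-b; a=np.arctan2(-e[0],e[1]); print("front",f,"yaw",np.degrees(a),"w",np.linalg.norm(C[1]-C[0]))
for u,v in [(48,516),(521,533)]: print("deck edge",np.round(TF(px("wrist",150+(u+.5)/3-.5,40+(v+.5)/3-.5,.067,p)[:2]),1))
u=e/np.linalg.norm(e)
for d in(.09,.095,.10):
    g=f-u*d; print(d,g,TF(g)); st([*g,.10])
E
```

```text
[0.5934 0.1041] [-17.9 136.7]
[0.6366 0.0997] [ 25.5 138.3]
[ 0.5829 -0.0237] [-10.6   8.7]
[ 0.6255 -0.0284] [32.2  9.9]
front [0.61498359 0.10188977] yaw -4.825527226915877 w 0.04346816291067515
deck edge [-85.3  21.2]
deck edge [82.3 21.5]
0.09 [0.60741262 0.01220878] [ 8.70241591 47.66480769]
t 14.8 ee [0.6088 0.0122 0.1788] tray [10.1 47.8] jawyaw -5.5 ydir [ 0.011  0.015 -1.   ] F [0.4 0.1 0.1] op 0.0754
shift cm [-0.21  7.88 -0.14]
0.095 [0.60699201 0.0072265 ] [ 8.97348977 42.6721612 ]
t 14.8 ee [0.6088 0.0122 0.1788] tray [10.1 47.8] jawyaw -5.5 ydir [ 0.011  0.015 -1.   ] F [0.4 0.1 0.1] op 0.0754
shift cm [-0.21  7.87 -0.64]
0.1 [0.6065714  0.00224423] [ 9.24456362 37.67951472]
t 14.8 ee [0.6088 0.0122 0.1788] tray [10.1 47.8] jawyaw -5.5 ydir [ 0.011  0.015 -1.   ] F [0.4 0.1 0.1] op 0.0754
shift cm [-0.2   7.86 -1.14]
```

```bash
python3 -m inch '[[[-4,-0.3,0.3],[-0.1,1,-0.3],0.8],[[-8,-0.7,0.6],[-0.2,3,-0.6],0.8],[[-11,-0.7,0.6],[-0.2,5,-0.7],0.8],[[-11,-0.7,0.6],[-0.2,7,-0.7],0.8],[[-11,-0.7,0.6],[-0.2,9,-0.7],0.8],[[-11,-0.7,0.6],[-0.2,10,-0.7],0.8],[[-11,-0.7,0.6],[-0.2,10,-0.7],0.8],[[-11,-0.7,0.6],[-0.2,10,-0.7],0.8]]'
python3 - <<'E'
from h import *
viewer.grab_frame("wrist");st([0.607,.0072,.0142])
E
```

```text
t: 15.8
ee_pos: [0.6076, 0.0072, 0.0795]
tcp_rot: [-1.745, 0.075, -0.061]
ft_force: [-0.9, -0.0, -0.4]
opening: 0.075
t 15.85 ee [0.6077 0.0071 0.0795] tray [ 9.6 42.7] jawyaw -4.9 ydir [-0.016 -0.174 -0.985] F [-0.8 -0.8  0.9] op 0.0748
shift cm [-0.06  6.43  1.14]
```

```bash
python3 -m inch '[[[0,0,0],[0,2,0.35],0.8],[[0,0,0],[0,4,0.71],0.8],[[0,0,0],[-0.05,5.5,0.97],0.8],[[0,0,0],[-0.05,6.2,1.1],0.8],[[0,0,0],[-0.05,6.4,1.13],0.8],[[0,0,0],[-0.05,6.4,1.13],0.8],[[0,0,0],[-0.05,6.4,1.13],0.8],[[0,0,0],[-0.05,6.4,1.13],0.8]]'
python3 - <<'E'
from h import *
st([0.607,.0072,.0142])
im=viewer.grab_frame("wrist");cv2.imwrite("pics/w9.png",im[:,:,::-1])
im=viewer.grab_frame("scene");cv2.imwrite("pics/s9.png",cv2.resize(im[120:270,170:370,::-1],None,fx=4,fy=4,interpolation=cv2.INTER_CUBIC))
E
```

```text
t: 16.85
ee_pos: [0.6073, 0.0071, 0.0149]
tcp_rot: [-1.745, 0.075, -0.062]
ft_force: [-0.5, -0.1, -0.0]
opening: 0.0749
t 16.85 ee [0.6073 0.0071 0.0149] tray [ 9.3 42.6] jawyaw -4.9 ydir [-0.015 -0.174 -0.985] F [-0.5 -0.1 -0. ] op 0.0749
shift cm [-0.03  0.07  0.02]
```

View pics/s9.png

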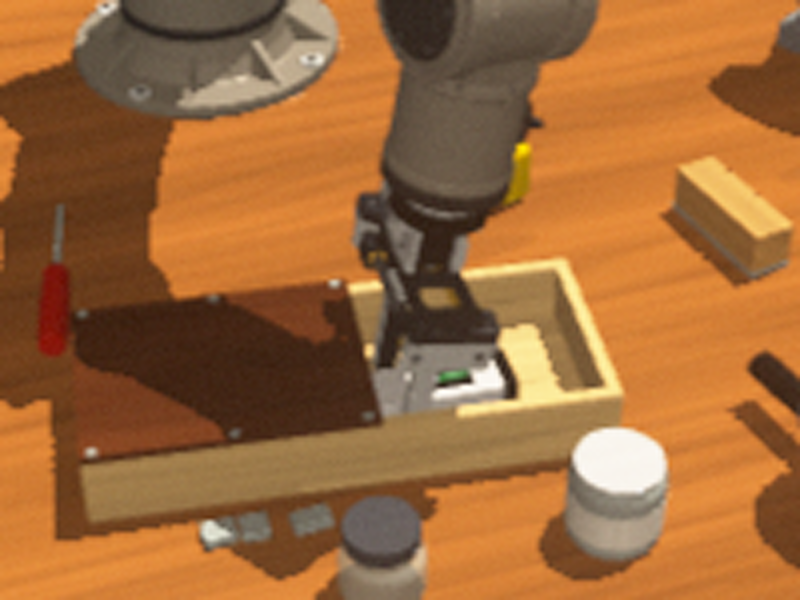

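View pics/w9.png

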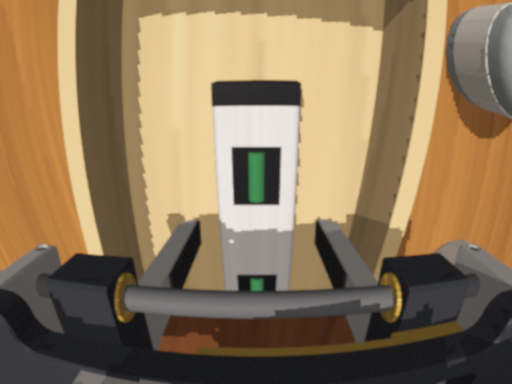

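```bash
python3 -m inch '[[[0,0,0],[0,0.1,0],0.5],[[0,0,0],[0,0.1,0],0.2],[[0,0,0],[0,0.1,0],0],[[0,0,0],[0,0.1,0],0],[[0,0,0],[0,0.1,0],0],[[0,0,0],[0,0.1,0],0],[[0,0,0],[0,0.1,0],0],[[0,0,0],[0,0.1,0],0]]'
python3 - <<'E'
from h import *
st()
E
```

```text
t: 17.95
ee_pos: [0.6072, 0.007, 0.0138]
tcp_rot: [-1.745, 0.075, -0.062]
ft_force: [-0.2, -0.0, -0.3]
opening: 0.0439
t 17.95 ee [0.6072 0.007  0.0138] tray [ 9.2 42.5] jawyaw -4.9 ydir [-0.016 -0.174 -0.985] F [-0.2 -0.  -0.3] op 0.0439
```

```bash
cat > plan.py <<'E'
import numpy as np, sys
# (yb,zb,theta)
def tcp(w):
    yb,zb,t=w; t=np.radians(t); return np.array([yb+175*np.cos(t)-3.8*np.sin(t), zb+175*np.sin(t)+3.8*np.cos(t)])
def chk(w):
    yb,zb,t=w; t=np.radians(t); return round(zb+(20-yb)*np.tan(t)+20/np.cos(t),1),np.round([yb+270*np.cos(t),zb+270*np.sin(t)],0)
def rows(w0,ws,pre=10):
    a=np.radians(pre-w0[2]); Y=np.array([-np.sin(a),-np.cos(a)]); Z=np.array([np.cos(a),-np.sin(a)])
    for w in ws:
        d=(tcp(w)-tcp(w0))/10; print([round(w[2]-w0[2],1),0,0],[0,round(d@Y,2),round(d@Z,2)],chk(w))
E
python3 - <<'E'
from plan import *
rows((-132.5,10,0),[(-132.5,12,2),(-132,13,5),(-131,13,8),(-122,13,9),(-112,13,10),(-103,13,10.7),(-95,13,11.5),(-95,13,11.5)])
E
```

```text
[2, 0, 0] [0, np.float64(-0.79), np.float64(-0.16)] (np.float64(37.3), array([137.,  21.]))
[5, 0, 0] [0, np.float64(-1.79), np.float64(-0.37)] (np.float64(46.4), array([137.,  37.]))
[8, 0, 0] [0, np.float64(-2.68), np.float64(-0.55)] (np.float64(54.4), array([136.,  51.]))
[9, 0, 0] [0, np.float64(-3.12), np.float64(0.24)] (np.float64(55.7), array([145.,  55.]))
[10, 0, 0] [0, np.float64(-3.58), np.float64(1.11)] (np.float64(56.6), array([154.,  60.]))
[10.7, 0, 0] [0, np.float64(-3.94), np.float64(1.92)] (np.float64(56.6), array([162.,  63.]))
[11.5, 0, 0] [0, np.float64(-4.3), np.float64(2.62)] (np.float64(56.8), array([170.,  67.]))
[11.5, 0, 0] [0, np.float64(-4.3), np.float64(2.62)] (np.float64(56.8), array([170.,  67.]))
```

```bash
python3 -m inch '[[[2,0,0],[0,-0.8,-0.16],0],[[5,0,0],[0,-1.8,-0.37],0],[[8,0,0],[0,-2.7,-0.55],0],[[9,0,0],[0,-3.12,0.24],0],[[10,0,0],[0,-3.58,1.11],0],[[10.7,0,0],[0,-3.94,1.92],0],[[11.5,0,0],[0,-4.3,2.6],0],[[11.5,0,0],[0,-4.3,2.6],0]]'
python3 - <<'E'
from h import *
from plan import tcp
print(tcp((-95,13,11.5)))
st()
im=viewer.grab_frame("side");cv2.imwrite("pics/side10.png",cv2.resize(im[100:280,180:380,::-1],None,fx=3.3,fy=3.3,interpolation=cv2.INTER_CUBIC))
im=viewer.grab_frame("scene");cv2.imwrite("pics/s10.png",cv2.resize(im[120:270,170:370,::-1],None,fx=4,fy=4,interpolation=cv2.INTER_CUBIC))
st()
E
```

```text
t: 18.95
ee_pos: [0.6101, 0.0407, 0.0516]
tcp_rot: [-1.544, 0.066, -0.067]
ft_force: [-0.6, 0.7, -1.9]
opening: 0.0438
[75.72922516 51.6131024 ]
t 18.95 ee [0.6101 0.0407 0.0516] tray [ 7.4 76.3] jawyaw -4.8 ydir [ 0.001  0.026 -1.   ] F [-0.6  0.7 -1.9] op 0.0438
t 19.05 ee [0.6099 0.0399 0.0514] tray [ 7.4 75.4] jawyaw -4.9 ydir [ 0.001  0.025 -1.   ] F [-0.1  0.1 -2.1] op 0.0435
```

View pics/s10.png

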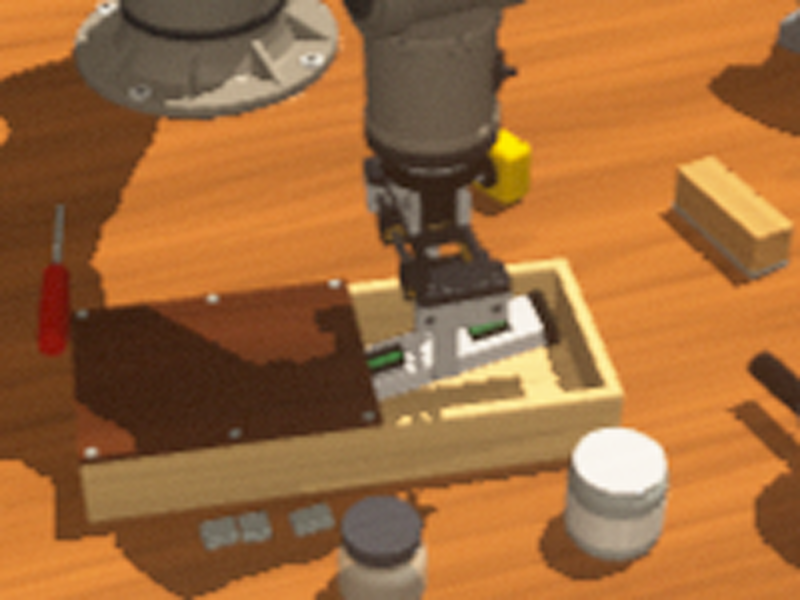

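View pics/side10.png

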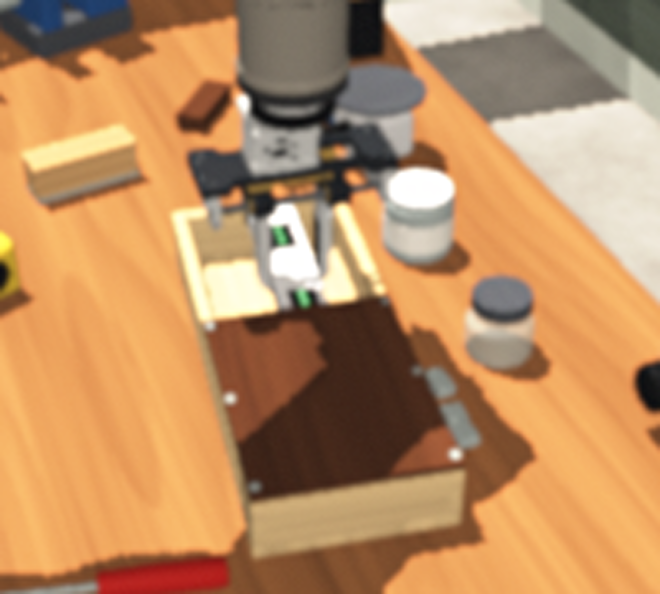

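```bash
python3 - <<'E'
from plan import *
w0=(-95,13,11.5)
rows(w0,[(-85,13,12.3),(-75,13,13.3),(-65,13,15),(-55,13,16.8),(-45,13,19),(-35,13,21.7),(-27,13,24.2),(-20,13,26.8)])
w0=(-20,13,26.8); print()
c,s=np.cos(np.radians(32)),np.sin(np.radians(32))
rows(w0,[(-13,13,30),(-8,13,32)]+[(-8+c*d,13+s*d,32) for d in(20,40,60,80)]+[(-8+c*80,13+s*80+30,32),(-8+c*80,13+s*80+70,32)])
E
```

```text
[0.8, 0, 0] [0, np.float64(-0.21), np.float64(0.95)] (np.float64(56.4), array([179.,  71.]))
[1.8, 0, 0] [0, np.float64(-0.49), np.float64(1.88)] (np.float64(56.0), array([188.,  75.]))
[3.5, 0, 0] [0, np.float64(-0.96), np.float64(2.76)] (np.float64(56.5), array([196.,  83.]))
[5.3, 0, 0] [0, np.float64(-1.47), np.float64(3.61)] (np.float64(56.5), array([203.,  91.]))
[7.5, 0, 0] [0, np.float64(-2.08), np.float64(4.41)] (np.float64(56.5), array([210., 101.]))
[10.2, 0, 0] [0, np.float64(-2.83), np.float64(5.12)] (np.float64(56.4), array([216., 113.]))
[12.7, 0, 0] [0, np.float64(-3.51), np.float64(5.63)] (np.float64(56.0), array([219., 124.]))
[15.3, 0, 0] [0, np.float64(-4.21), np.float64(5.99)] (np.float64(55.6), array([221., 135.]))

[3.2, 0, 0] [0, np.float64(-0.75), np.float64(0.45)] (np.float64(55.1), array([221., 148.]))
[5.2, 0, 0] [0, np.float64(-1.2), np.float64(0.77)] (np.float64(54.1), array([221., 156.]))
[5.2, 0, 0] [0, np.float64(-1.72), np.float64(2.7)] (np.float64(54.1), array([238., 167.]))
[5.2, 0, 0] [0, np.float64(-2.24), np.float64(4.63)] (np.float64(54.1), array([255., 177.]))
[5.2, 0, 0] [0, np.float64(-2.77), np.float64(6.56)] (np.float64(54.1), array([272., 188.]))
[5.2, 0, 0] [0, np.float64(-3.29), np.float64(8.49)] (np.float64(54.1), array([289., 198.]))
[5.2, 0, 0] [0, np.float64(-6.16), np.float64(9.36)] (np.float64(84.1), array([289., 228.]))
[5.2, 0, 0] [0, np.float64(-9.99), np.float64(10.51)] (np.float64(124.1), array([289., 268.]))
```

```bash
python3 -m inch '[[[0.8,0,0],[0,-0.2,0.95],0],[[1.8,0,0],[0,-0.5,1.9],0],[[3.5,0,0],[0,-0.95,2.75],0],[[5.3,0,0],[0,-1.45,3.6],0],[[7.5,0,0],[0,-2.1,4.4],0],[[10.2,0,0],[0,-2.85,5.1],0],[[12.7,0,0],[0,-3.5,5.6],0],[[15.3,0,0],[0,-4.2,6.0],0]]'
python3 - <<'E'
from h import *
from plan import tcp
print(tcp((-20,13,26.8)))
im=viewer.grab_frame("side");cv2.imwrite("pics/side11.png",cv2.resize(im[100:280,180:380,::-1],None,fx=3.3,fy=3.3,interpolation=cv2.INTER_CUBIC))
im=viewer.grab_frame("scene");cv2.imwrite("pics/s11.png",cv2.resize(im[120:270,170:370,::-1],None,fx=4,fy=4,interpolation=cv2.INTER_CUBIC))
st()
E
```

```text
t: 20.05
ee_pos: [0.6152, 0.0988, 0.0956]
tcp_rot: [-1.275, 0.055, -0.074]
ft_force: [-0.1, 0.9, -2.9]
opening: 0.0439
[134.48918357  95.29539573]
t 20.15 ee [0.6155 0.0974 0.0957] tray [  5.  133.2] jawyaw -5.0 ydir [ 0.025  0.288 -0.957] F [-0.1  0.3 -0.7] op 0.0438
```

View pics/s11.png

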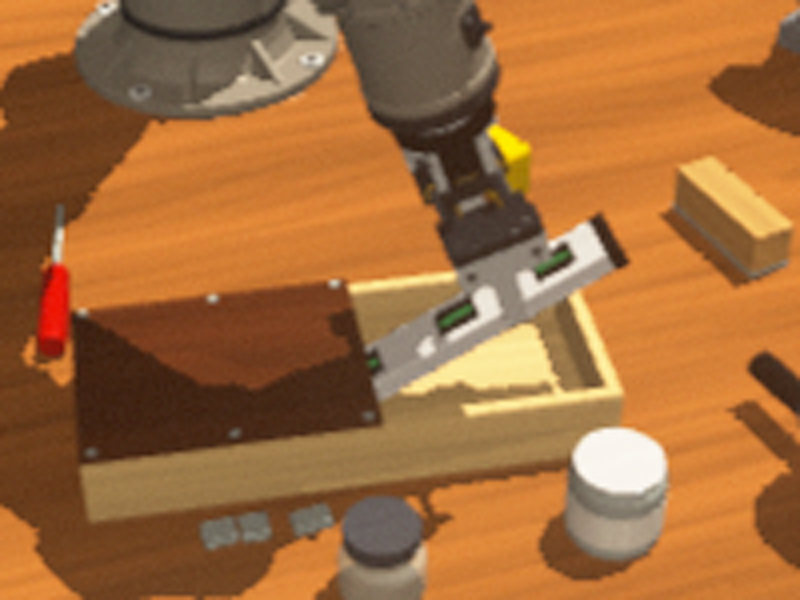

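```bash
python3 -m inch '[[[3.2,0,0],[0,-0.75,0.45],0],[[5.2,0,0],[0,-1.2,0.8],0],[[5.2,0,0],[0,-1.7,2.7],0],[[5.2,0,0],[0,-2.2,4.6],0],[[5.2,0,0],[0,-2.8,6.6],0],[[5.2,0,0],[0,-3.3,8.5],0],[[5.2,0,0],[0,-6,9.4],0],[[5.2,0,0],[0,-9,10.2],0]]'
python3 - <<'E'
from h import *
im=viewer.grab_frame("scene");cv2.imwrite("pics/s12.png",cv2.resize(im[90:270,170:410,::-1],None,fx=3.33,fy=3.33,interpolation=cv2.INTER_CUBIC))
st()
E
```

```text
t: 21.15
ee_pos: [0.6213, 0.1706, 0.2123]
tcp_rot: [-1.186, 0.051, -0.075]
ft_force: [0.6, -0.0, -1.3]
opening: 0.0436
t 21.2 ee [0.6232 0.1705 0.217 ] tray [  2.5 206.6] jawyaw -5.0 ydir [ 0.037  0.374 -0.927] F [1.1 0.2 2.9] op 0.0434
```

View pics/s12.png

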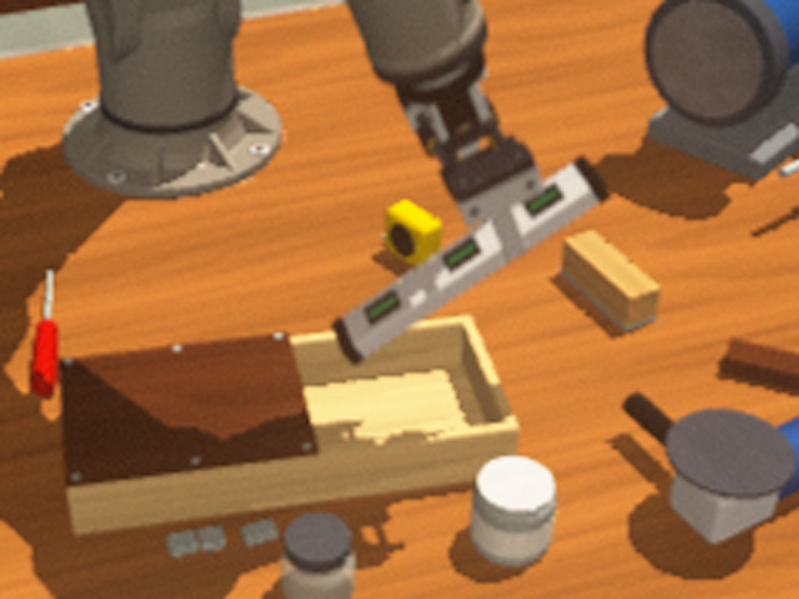

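```bash
python3 -m inch '[[[0,0,0],[0,-2,0.8],0],[[0,0,0],[0,-4.5,1.8],0],[[0,0,0],[0,-7,2.8],0],[[0,0,0],[0,-8.7,3.5],0],[[0,0,0],[0,-9.3,3.7],0],[[0,0,0],[0,-9.3,3.7],0],[[0,0,0],[0,-9.3,3.7],0],[[0,0,0],[0,-9.3,3.7],0]]'
python3 -m inch '[[[0,0,0],[0,0,0],0],[[0,0,0],[0,0,0],0],[[0,0,0],[0,0,0],0],[[0,0,0],[0,0,0],0],[[0,0,0],[0,0,0],0],[[0,0,0],[0,0,0],0],[[0,0,0],[0,0,0],0],[[0,0,0],[0,0,0],0]]'
python3 - <<'E'
from h import *
st()
im=viewer.grab_frame("scene");cv2.imwrite("pics/s13.png",im[:,:,::-1])
im=viewer.grab_frame("side");cv2.imwrite("pics/side13.png",im[:,:,::-1])
st(); print(np.round(ctrl.get_obs()["qd"],4))
E
```

```text
t: 22.2
ee_pos: [0.6224, 0.1698, 0.3162]
tcp_rot: [-1.185, 0.048, -0.078]
ft_force: [-0.3, -0.4, -1.9]
opening: 0.0433
t: 23.2
ee_pos: [0.6224, 0.1698, 0.3162]
tcp_rot: [-1.185, 0.048, -0.078]
ft_force: [0.2, 0.1, -1.7]
opening: 0.044
t 23.2 ee [0.6224 0.1698 0.3162] tray [  1.8 205.8] jawyaw -5.0 ydir [ 0.036  0.374 -0.927] F [ 0.2  0.1 -1.7] op 0.044
t 23.3 ee [0.6224 0.1698 0.3163] tray [  1.8 205.8] jawyaw -5.0 ydir [ 0.036  0.374 -0.927] F [-0.6 -0.9 -1.7] op 0.0436
[-0.0017  0.0012  0.0008 -0.0014  0.0001 -0.0003  0.001 ]
```

View pics/s13.png

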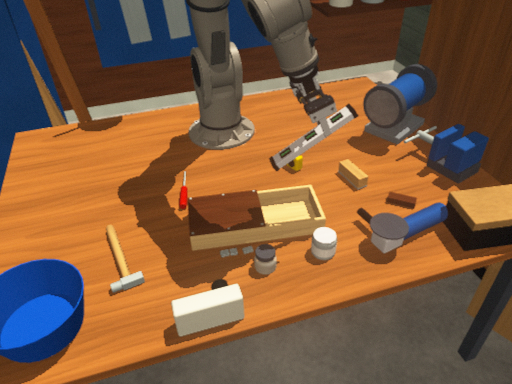

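View pics/side13.png

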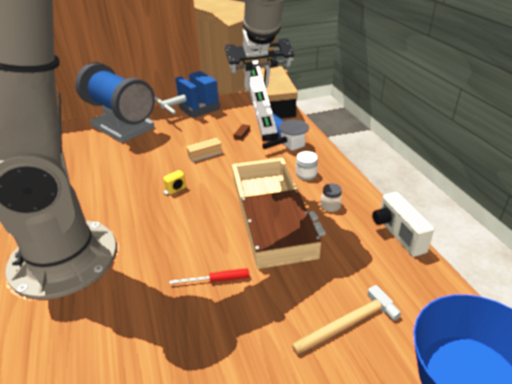

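```bash
python3 - <<'E'
from h import *
print(proj("scene",[.609,.022,.225]))
from workcell import job_done
print(job_done())
E
```

```text
[273.18400516 164.44061708]
the job is handed in; nothing more can be done
None
```

The whole task was carried out and I handed the job in at about 23 s; `job_done()` gave no verdict.

- **Chips:** I gripped the scraper high on its long sides and swept all three chips off the far side of the deck in one pass. They lie on the bench between the tray and the screw jar. None fell into the tray, and the fingers stayed above them.
- **Scraper:** I set it back where it had stood, upright and let go, well away from the tray. It met the bench with about 26 N, harder than I intended but under the limit.
- **Level:** I gripped it near the deck edge and tilted it to about 27° before looking again: its front end was above the end wall and its back still under the deck. Then I tilted it to 32°, drew it out and lifted it.

**Last checks:**
- The gripper held the level at an opening of 44 mm, and the arm was still.
- The fingertips were at z = 0.316 m, which puts the level's back end at about 0.22 m by geometry. I checked that height only roughly, by comparing it with the scene picture.
- The wrist force showed only the level's weight.
- The last pictures show the chips and the scraper on the bench, and the other things look unmoved. I judged that by eye and did not measure it.

No check failed. Some disagreed: the scene and side cameras were off by 1–3 pixels against the tray fit, and the chip positions from different cameras differed by several millimetres, up to about 9 mm. I left margin for that in the sweep and in drawing out the level.

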